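# Pin back the sprung belt tensioner of a gem polisher

## Robot

A 7-joint arm with a two-finger parallel gripper is mounted at the origin on the work surface. World frame = base frame: x ahead of the robot, y to its left, z up, the work surface at z = 0. Lengths are in m, angles in rad, forces in N, time in s.
With the tool pointing down it reaches from about 0.35 to 0.775 m from the base axis. Payload 3.1 kg.
Tool frame: the origin (TCP) lies between the finger pads; the fingertips stand 17 mm ahead of it and the grasp point (between the pads) lies 2 mm behind it; z points along the fingers, y is the line along which they close (so a half turn about z gives the same grasp; the last joint's range is limited). The gripper opens to 85 mm and grips with 20 to 120 N. Pads are 22 mm wide; open, the fingers measure 114 mm over their backs; the gripper's body (76 mm by 85 mm) begins 54 mm behind the grasp point. The pads swing forward as they close: fully open they stand 13 mm farther back than shut.
Start: joints at [-1.284, 0.311, 0.014, 1.512, -0.004, 1.319, -0.027], TCP at [0.178, 0.521, 0.248] pointing down, gripper open.
Joint ranges: [-2.7, 2.7], [-0.3, 1.91], [-1.27, 1.3], [0.12, 2.57], [-1.44, 4.58], [0.2, 2.03], [-3.05, 3.05]. Speed limits (rad/s): [2.79, 2.79, 3.14, 3.14, 3.14, 3.14, 3.14].

## Interface

Orientations are given as a unit quaternion [x, y, z, w].
In Python, from station import robot gives the robot as it stands. The module is installed in compiled form; this text tells all that it offers.
- The arm moves only by the tool send_rows, never from a script. Its arguments are lists of equal length, an entry for each row: "jaw": the finger opening in mm, from 0 to 85.4; "translation": the shift along the tool's x, y, z normalised to -1 to 1, where 1 is 25 cm, a list of three; "twist": the turn about the tool's z normalised to -1 to 1, where 1 is pi rad. In form: {"jaw": [jaw, ...], "translation": [[tx, ty, tz], ...], "twist": [twist, ...]}. A call has 1 to 12 rows; each row is the pose to reach, as a shift and turn from the pose commanded when the call began, along the tool's axes at that moment, turning the shorter way round; what a row does not reach only later rows make up. A row lasts 1/8 s, in which the tool goes at most 62.5 mm and 10.7 degrees, less where a joint would pass 70% of its speed; a pose out of reach is approached as far as the arm can. A call with a number of a shift or a turn outside -1 to 1 is refused whole. A call with a gripper value outside its range is refused whole. The fingers move at their own pace and stop on an object; the grip force is fixed at half the most. Time passes only in rows, so rows that repeat a pose let the fingers close. It gives the time, the measured TCP pose, the force, the opening and the grip force at its end, in the units of the state.
- robot.read_state(): the state, without advancing time (a new reading comes with each control period).
- robot.camera(name): name is "scene" or "top" or "wrist"; returns a dict with "frame" (480x640x3 uint8, red, green, blue), "mtx" (3x3 intrinsics, pixels), "dist_coeffs" ([k1, k2, p1, p2, k3] as OpenCV has them; the pictures are not rectified), "pose" (4x4, takes a point from camera to world coordinates). Camera axes: x right, y up, looking along -z (the intrinsics and any distortion apply to the point x, -y, -z); pixel columns grow to the right and rows downward; lengths in m; the calibration is good to about 2 mm. A picture is of the moment at which its call begins. There is no depth.
- robot.job_done(): hands the job in; it is judged then, once.
The state is a dict: "time_s": time; "qpos": joint angles; "qd": joint speeds; "effort": joint torques, N m; "tcp_pos": TCP position; "orientation": TCP orientation; "ft_force": force on the tool from outside, world axes, zero at the start; "torque": the same for the moment, N m; "grip_width": opening from 0.0 (shut) to 1.0 (fully open); "finger_force": force on a finger pad.
Only numpy, scipy, OpenCV 4.12 (cv2) and the standard library are available. Lean on these libraries where they do the work, as an engineer would, in place of code of your own. Each camera call takes 0.05 s, during which the arm holds its last target. There are 200 camera calls.

## Task

The polisher's belt is off and a new one is to go on: take the lock pin with the yellow knob out of the wooden dop block, put it through the eye of the sprung tension arm, swing the arm round against its spring until the eye stands over the lock hole in the deck, and drop the pin fully home so that the arm stays held back when you let go. Keep hold of the arm until it is pinned, never letting it snap back, and leave the dop sticks, the desert rose and the saucer of garnets undisturbed.

Things in the scene. Friction and masses are not known exactly. Their poses are not given: they have to be found in the camera images.
- lock_pin: Steel lock pin with a yellow knob, upright in one of the dop block's three holes. Origin at its lower tip, z along it to the knob. From the tip up: shank 8 mm thick, 25 mm long (first 2 mm tapered); shoulder 16 mm wide, 10 mm high; round knob 20 mm wide, 24 mm high. About 50 g. Grip the knob, keeping the fingertips above the shoulder's foot, which comes to rest on the arm.
- knob (a point): Middle of the pin's yellow knob, 47 mm above the tip on the pin's axis; axes as the pin.
- dop_block: Heavy wooden block, 150 x 64 x 36 mm, on the shelf to the robot's right; it does not move. Origin at the centre of its underside, long side along its x. Three holes in its top, 9.6 mm wide, 24 mm deep, at x = -50, 0 and 50 mm, hold the pin and the two dop sticks in any order. The pin's tip stands on its hole's bottom, 12 mm above the shelf.
- dop_stick_a: Bystander: wooden dop stick 8 mm thick, 60 mm high, with an orange 20 mm cabochon on top, standing 24 mm deep in another hole of the dop block. Origin at its foot.
- dop_stick_b: Bystander: the same with a green cabochon.
- lap: The polisher: a teal wedge-shaped machine, 320 mm wide, that does not move. Origin on the shelf under the middle of its deck; its low front faces -x, x is level. On the left half of the sloping deck stand the spindle pulley (110 mm wide, with a threaded nose to 62 mm above the deck) and the small motor pulley (42 mm high); brass studs 14 mm high stand near three corners.
- deck: The polisher's bare aluminium drive deck, 270 x 340 mm, 16 mm thick, sloping 30 degrees down to its front. Origin at the middle of its upper surface, 125 mm above the shelf; x up the slope, y level, to the left as one faces the machine, z square out of the surface. Spindle pulley's centre at x 50, y 70 mm, motor pulley's at x -90, y 70 mm.
- lock_hole (a point): Mouth of the lock hole in the deck's surface, ringed in red; axes as the deck. The hole is square to the deck, 10.6 mm wide and 16 mm deep. With the pin through the eye and fully home in this hole, the pin's shoulder rests on the arm and its tip is 13 mm below the deck's surface.
- pivot (a point): On the tension arm's pivot axis, 12 mm above the deck's surface (level with the arm's top face); axes as the deck. The hub with its coil spring is 32 mm wide and stands 41 mm above the deck.
- eye (a point): Centre of the round eye in the red end of the tension arm, on the arm's top face, 12 mm above the deck; z square to the deck. The eye is 11 mm wide and goes through the 8 mm thick arm, whose underside is 4 mm above the deck; the red end is 26 mm square. It is 85 mm from the pivot axis and comes over the lock hole at 0.63 rad. Nothing over 14 mm high stands within 65 mm of it.
- idler_top (a point): Centre of the top of the black idler wheel, 42 mm wide, on the arm's other end, 98 mm from the pivot axis, 36 mm above the deck.
- tension_arm (a joint): Angle of the tension arm, rad: 0 on its rest stop, grows counter-clockwise looking down on the deck, carrying the eye up the slope to the lock hole at 0.63; limit 0.85. Its spring drives it to 0 with about 0.18 N m there, 0.37 N m at 0.63 (4.5 N at the eye); let go, it flies back. A pin through the eye, tip just above the deck, turns and holds the arm when carried round the pivot.
- desert_rose: Bystander: desert rose crystal, a sandy cluster about 75 mm wide and 55 mm high, loose on the shelf. Origin at the centre of its underside.
- garnet_saucer: Bystander: green glass saucer 96 mm wide and 18 mm high with small garnets, loose on the shelf. Origin at the centre of its underside.

How it is judged:
On the way, in this order (a step that is already met when the one before it is completed fails the run):
1. the lock pin is drawn out of the dop block (z of lock_pin in the frame of dop_block above 0.04 m), for 0.1 s.
2. the tension arm is swung round to the lock hole (0.56 to 0.75 rad) with the pin through its eye (value of joint tension_arm between 0.56 and 0.75 rad and z of lock_pin in the frame of eye below -0.004 m and distance between lock_pin and eye below 0.035 m), for 0.1 s.
At the end, for the whole second after the job is handed in: Pin through the arm's eye and at least 10 mm into the lock hole (13 is home), within 4 mm and 0.2 rad of its axis; arm held at 0.57 to 0.69 rad; both at rest; dop sticks standing in the block (15 mm, 0.3 rad), crystal and saucer within 15 mm of their places (value of joint tension_arm between 0.57 and 0.69 rad and z of lock_pin in the frame of lock_hole below -0.01 m and x of lock_pin in the frame of lock_hole between -0.004 and 0.004 m and y of lock_pin in the frame of lock_hole between -0.004 and 0.004 m and angle between the z axis of lock_pin and the z axis of deck, either way round below 0.2 rad and linear speed of lock_pin below 0.02 m/s and velocity of joint tension_arm between -0.05 and 0.05 rad/s and angle between each of dop_stick_a, dop_stick_b's own z axis and vertical below 0.3 rad and distance of each of dop_stick_a, dop_stick_b, desert_rose, garnet_saucer from where it was at the start of the episode below 0.015 m); the robot touches nothing.
It fails at once if the tension arm is let go and snaps back (turning back faster than 2 rad/s between 0.52 and 0.1 rad) (velocity of joint tension_arm below -2 rad/s and value of joint tension_arm between 0.1 and 0.52 rad).
It fails at once if a dop stick is knocked over or pulled out (distance of any of dop_stick_a, dop_stick_b from where it was at the start of the episode above 0.015 m or angle between any of dop_stick_a, dop_stick_b's own z axis and vertical above 0.3 rad).
It fails at once if the desert rose or the saucer of garnets is shifted by more than 15 mm (distance of any of desert_rose, garnet_saucer from where it was at the start of the episode above 0.015 m).
It also fails if it takes over 46 s, if anything falls off the work surface, if the arm or the gripper's body presses on something with over 40 N, if the wrist force passes 120 N, or if a joint passes its speed limit or range.

## Working session

There is one attempt and no reset: what is moved stays moved. The work goes in short steps, Python scripts to look and compute and a tool call to move; the robot and the scene stay as the last step left them, time stands still between calls to the robot, and variables do not carry over. Pictures are saved under pics/ and viewed, at most 10 in all, crops included, and the job is handed in when it is done.

Besides the shell and the picture viewer there is one more tool, called in YAML: its name, and indented under it one key for each argument. send_rows: Moves the arm, as the interface text tells. Scaled input: -1 to 1 covers 25 cm each way for a shift and pi rad each way for a turn. Its arguments: {"type":"object","properties":{"jaw":{"type":"array","items":{"type":"number"}},"translation":{"type":"array","items":{"type":"array","items":{"type":"number","minimum":-1,"maximum":1}}},"twist":{"type":"array","items":{"type":"number","minimum":-1,"maximum":1}}},"required":["jaw","translation","twist"]}

```bash
mkdir -p pics; cat > h.py <<'E'
import numpy as np, cv2
from station import robot
from scipy.spatial.transform import Rotation as R
def snap(n):
    c=robot.camera(n); return c
def ray(c,uv):
    p=cv2.undistortPoints(np.array([[uv]],float),np.array(c['mtx'],float),np.array(c['dist_coeffs'],float))[0,0]
    T=np.array(c['pose']); d=T[:3,:3]@np.array([p[0],-p[1],-1.]); return T[:3,3],d/np.linalg.norm(d)
def plane(c,uv,z=None,n=(0,0,1),p0=None):
    o,d=ray(c,uv); n=np.array(n,float)
    p0=np.array([0,0,z]) if p0 is None else p0
    return o+d*((p0-o)@n)/(d@n)
def tri(rs):
    A=0;b=0
    for o,d in rs:
        P=np.eye(3)-np.outer(d,d);A=A+P;b=b+P@o
    x=np.linalg.solve(A,b); return x,[np.linalg.norm((np.eye(3)-np.outer(d,d))@(x-o)) for o,d in rs]
def proj(c,X):
    T=np.linalg.inv(np.array(c['pose'])); p=T[:3,:3]@np.array(X)+T[:3,3]; p=p*[1,-1,-1]
    return cv2.projectPoints(p.reshape(1,1,3),np.zeros(3),np.zeros(3),np.array(c['mtx'],float),np.array(c['dist_coeffs'],float))[0].ravel()
E
python3 - <<'E'
from h import *
import pickle
s=robot.read_state();print(s)
d={}
for n in ['scene','top']:
    c=snap(n);d[n]=c;cv2.imwrite(f'pics/{n}0.png',c['frame'][:,:,::-1]);print(n,np.round(c['pose'],3).tolist(),np.round(c['mtx'],1).tolist())
pickle.dump(d,open('c0.pkl','wb'))
E
```

```text
{'time_s': 0.0, 'qpos': array([-1.28370986,  0.3117338 ,  0.01400769,  1.51306169, -0.00439243,
        1.31919134, -0.02719302]), 'qd': array([ 1.65735547e-03, -1.98604389e-05,  3.50908231e-04, -2.24670811e-03,
       -1.11838925e-03, -6.17054061e-05,  2.40041946e-05]), 'effort': array([-1.95657672e-04, -3.79921782e+01,  1.45965368e-01, -2.30590439e+01,
        1.22198928e-02,  1.33517789e-02,  1.12072144e-05]), 'tcp_pos': array([0.17736717, 0.51988809, 0.24721473]), 'orientation': array([ 1.63618792e-01,  9.86522932e-01, -1.17352195e-03, -1.39455761e-04]), 'ft_force': array([-0.07555852,  1.12006242,  0.06615985]), 'torque': array([-0.01879206, -0.0142828 ,  0.01480052]), 'finger_force': 0.0, 'grip_width': 1.0001996655267171}
scene [[0.647, -0.623, 0.44, 0.916], [0.763, 0.524, -0.378, -0.414], [0.005, 0.58, 0.815, 0.798], [0.0, 0.0, 0.0, 1.0]] [[508.8, 0.0, 307.2], [0.0, 508.8, 237.9], [0.0, 0.0, 1.0]]
top [[-0.006, 0.983, -0.184, 0.442], [-1.0, -0.004, 0.014, -0.104], [0.013, 0.184, 0.983, 0.927], [0.0, 0.0, 0.0, 1.0]] [[485.4, 0.0, 319.5], [0.0, 485.4, 234.2], [0.0, 0.0, 1.0]]
```

View pics/scene0.png

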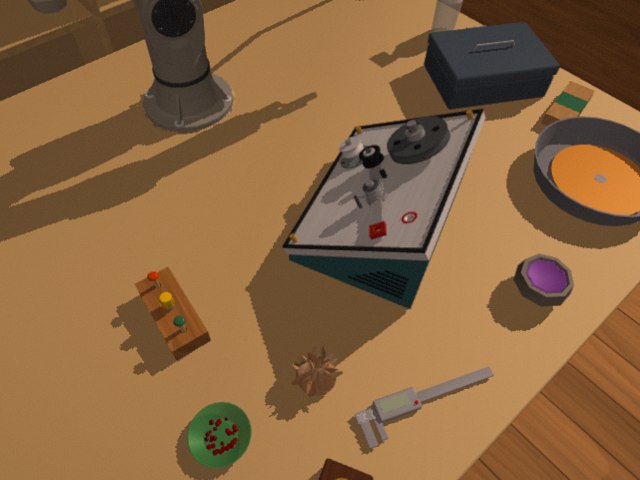

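View pics/top0.png

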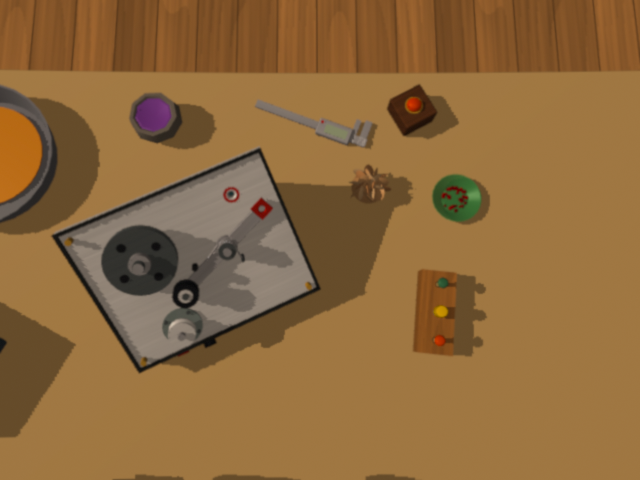

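The pin is the middle one in the block: yellow knob at top (441,312) and scene (166,300). The red eye is at top (262,209) and scene (378,230), and the lock ring at top (231,195) and scene (409,217).

```bash
cat > m.py <<'E'
from h import *
import pickle
d=pickle.load(open('c0.pkl','rb'))
def blob(c,lo,hi,box,hole=False):
    x0,y0,x1,y1=box; hsv=cv2.cvtColor(c['frame'],cv2.COLOR_RGB2HSV)[y0:y1,x0:x1]
    m=cv2.inRange(hsv,lo,hi)
    if lo[0]==0 and hi[0]<=8: m|=cv2.inRange(hsv,(172,lo[1],lo[2]),(180,255,255))
    cs,_=cv2.findContours(m,cv2.RETR_EXTERNAL,cv2.CHAIN_APPROX_NONE)
    k=max(cs,key=cv2.contourArea); M=cv2.moments(k); r=[M['m10']/M['m00']+x0,M['m01']/M['m00']+y0]
    return r,cv2.contourArea(k),k+[x0,y0]
if __name__=='__main__':
    t,s=d['top'],d['scene']
    Y=((22,150,90),(32,255,255)); O=((0,170,120),(15,255,255)); G=((60,80,30),(95,255,255)); RD=((0,150,80),(8,255,255))
    for n,c,bt,bs in [('knob',Y,(425,295,460,330),(150,285,185,320)),('orange',O,(425,330,455,355),(140,262,170,288)),('green',G,(430,270,455,295),(165,305,195,335)),
      ('eye',RD,(245,190,280,225),(365,218,392,242)),('ring',RD,(218,182,243,206),(397,206,421,228))]:
        a=blob(t,*c,bt);b=blob(s,*c,bs); x,e=tri([ray(t,a[0]),ray(s,b[0])])
        print(n,np.round(a[0],1),a[1],np.round(b[0],1),b[1],np.round(x*1000,1),np.round(np.array(e)*1000,1))
    for (p,q),z in [(((140,370),(318,288)),.057),(((55,237),(260,150)),.192)]:
        a,b=plane(t,p,z),plane(t,q,z);v=b-a;print('edge',np.round(a,3),np.round(b,3),np.linalg.norm(v),np.degrees(np.arctan2(v[1],v[0])))
    x,e=tri([ray(t,(227,247)),ray(s,(373,185))]);print('hub top',x,e)
    big=[cv2.resize(c['frame'][y:y+150,x:x+200,::-1],(800,600),interpolation=cv2.INTER_CUBIC)[:, :] for c,x,y in [(t,150,150)]]
    cv2.imwrite('pics/crop.png',big[0])
E
python3 m.py
```

```text
knob [440.4 311.3] 83.5 [170.1 299.8] 1.5 [ 466.5 -325.6   60.6] [2.8 2.8]
orange [437.9 342.1] 554.5 [157.3 278.4] 335.0 [ 413.4 -319.8   54.5] [2.7 2.7]
green [442.7 282.3] 37.0 [178.9 320.8] 56.0 [ 515.  -333.1   69.1] [0.6 0.6]
eye [261.3 208.4] 222.0 [377.1 229.9] 200.5 [628.6 -20.8 156.2] [1. 1.]
ring [231.  194.4] 153.0 [408.9 217.1] 108.5 [648.8  26.8 169.4] [0.8 0.8]
edge [0.37  0.193 0.057] [ 0.507 -0.113  0.057] 0.3346344017676972 -65.75819233437862
edge [0.577 0.285 0.192] [ 0.716 -0.02   0.192] 0.33583843803514385 -65.54030760607768
hub top [0.56386308 0.03142287 0.16755934] [np.float64(0.0003639187805344365), np.float64(0.0003639187805345384)]
```

View pics/crop.png

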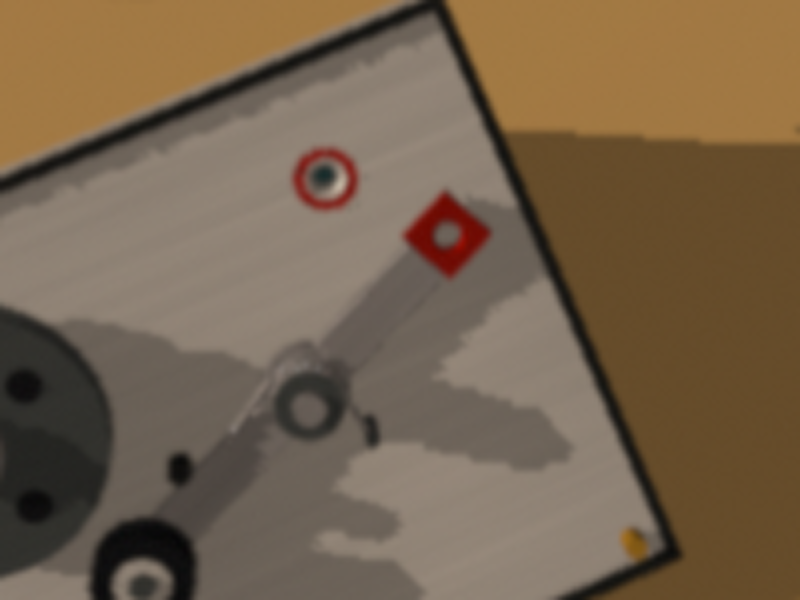

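The crop shows the ring's centre at about (325,178), the eye at (447,234) and the hub at (310,403). The arm is at rest and the path to the lock hole is clear.

```bash
cat >> h.py <<'E'
def plan(target,yaw=None):
    s=robot.read_state(); Rm=R.from_quat(s['orientation']).as_matrix()
    t=Rm.T@(np.array(target)-s['tcp_pos'])/.25
    y=np.degrees(np.arctan2(Rm[1,1],Rm[0,1])); tw=0 if yaw is None else -((yaw-y+90)%180-90)/180
    print('t',s['time_s'],'tcp',np.round(s['tcp_pos'],4),'yaw',round(y,2),'trans',np.round(t,4),'twist',round(tw,4),'F',np.round(s['ft_force'],1),'w',round(85.4*s['grip_width'],1),'ff',round(float(s['finger_force']),1))
    return Rm
E
python3 - <<'E'
from m import *
k=plane(d['top'],(440.4,311.3),.062);print(k)
plan([.40,.10,.25],83);plan([k[0],k[1],.19],83)
yaw=np.radians(24.35);c,s=np.cos(yaw),np.sin(yaw)
ex=np.array([c*.866,s*.866,.5]);ey=np.array([-s,c,0]);n=np.cross(ex,ey)
hole=np.array([.6488,.0268,.169]);eye=np.array([.6286,-.0208,.157])
D=lambda v:np.round([v@ex,v@ey,v@n],4)
print(D(hole-[.5425,.086,.125]),D(eye-hole))
E
```

```text
[ 0.46504389 -0.32767649  0.062     ]
t 0.1 tcp [0.1774 0.52   0.2473] yaw 71.17 trans [-1.385  -1.3024 -0.0078] twist -0.0657 F [ 0.5 -0.1  0.1] w 85.6 ff 0.0
t 0.1 tcp [0.1774 0.52   0.2473] yaw 71.17 trans [-2.1835 -2.8371  0.2356] twist -0.0657 F [ 0.5 -0.1  0.1] w 85.6 ff 0.0
[ 0.0847 -0.0978  0.0019] [-0.0389 -0.035   0.0086]
```

send_rows:
  jaw: [50,50,50,50,50]
  translation:
    - [-0.7,-0.65,0]
    - [-0.7,-0.65,0]
    - [-0.7,-0.65,0]
    - [-0.7,-0.65,0]
    - [-0.7,-0.65,0]
  twist: [-0.0657,-0.0657,-0.0657,-0.0657,-0.0657]

```text
time_s: 0.72
tcp_pos: [0.2932, 0.3059, 0.2482]
orientation: [0.066, 0.998, -0.001, 0.0]
ft_force: [-0.5, 1.0, -0.1]
grip_width: 0.583
finger_force: 0.0
```

```bash
python3 -c "
from h import *
plan([.40,.10,.25],83);plan([.465,-.3277,.19],83)"
```

```text
t 0.725 tcp [0.2932 0.3059 0.2482] yaw 82.45 trans [-0.5317 -0.7602 -0.0058] twist -0.003 F [-0.5  1.  -0.1] w 49.8 ff 0.0
t 0.725 tcp [0.2932 0.3059 0.2482] yaw 82.45 trans [-1.014  -2.4217  0.2372] twist -0.003 F [-0.5  1.  -0.1] w 49.8 ff 0.0
```

send_rows:
  jaw: [50,50,50,50,50,50]
  translation:
    - [-0.55,-0.9,0]
    - [-0.55,-0.9,0]
    - [-0.55,-0.9,0]
    - [-0.55,-0.9,0]
    - [-0.55,-0.9,0]
    - [-0.55,-0.9,0]
  twist: [-0.003,-0.003,-0.003,-0.003,-0.003,-0.003]

```text
time_s: 1.48
tcp_pos: [0.3997, 0.0707, 0.2481]
orientation: [0.057, 0.998, 0.0, -0.0]
ft_force: [-0.1, 0.8, -0.3]
grip_width: 0.586
finger_force: 0.0
```

send_rows:
  jaw: [50,50,50,50,50,50]
  translation:
    - [-0.4,-0.9,0]
    - [-0.4,-0.9,0]
    - [-0.4,-0.9,0]
    - [-0.4,-0.9,0]
    - [-0.4,-0.9,0]
    - [-0.4,-0.9,0]
  twist: [0,0,0,0,0,0]

```text
time_s: 2.22
tcp_pos: [0.4744, -0.1615, 0.2475]
orientation: [0.054, 0.999, 0.001, -0.001]
ft_force: [0.4, 0.4, 0.4]
grip_width: 0.586
finger_force: 0.0
```

send_rows:
  jaw: [50,50,50,50,50,50]
  translation:
    - [-0.06,-0.6,0.2]
    - [-0.06,-0.6,0.2]
    - [-0.06,-0.6,0.2]
    - [-0.06,-0.6,0.2]
    - [-0.06,-0.6,0.2]
    - [-0.06,-0.6,0.2]
  twist: [0,0,0,0,0,0]

```text
time_s: 2.98
tcp_pos: [0.4734, -0.3125, 0.1987]
orientation: [0.054, 0.999, 0.001, 0.001]
ft_force: [0.5, 0.2, -0.4]
grip_width: 0.585
finger_force: 0.0
```

```bash
python3 - <<'E'
from h import *
import pickle
plan([.465,-.3277,.19],83)
c=snap('wrist');pickle.dump(c,open('w1.pkl','wb'));cv2.imwrite('pics/w1.png',c['frame'][:,:,::-1]);print(np.round(c['pose'],3))
print(proj(c,[.465,-.3277,.059]))
E
```

```text
t 2.975 tcp [ 0.4734 -0.3125  0.1987] yaw 83.81 trans [ 0.0268 -0.0642  0.0345] twist 0.0045 F [ 0.5  0.2 -0.4] w 50.0 ff 0.0
[[ 0.108 -0.947 -0.302  0.396]
 [ 0.994  0.104  0.03  -0.305]
 [ 0.003 -0.303  0.953  0.323]
 [ 0.     0.     0.     1.   ]]
[297.29099414 224.94265251]
```

View pics/w1.png

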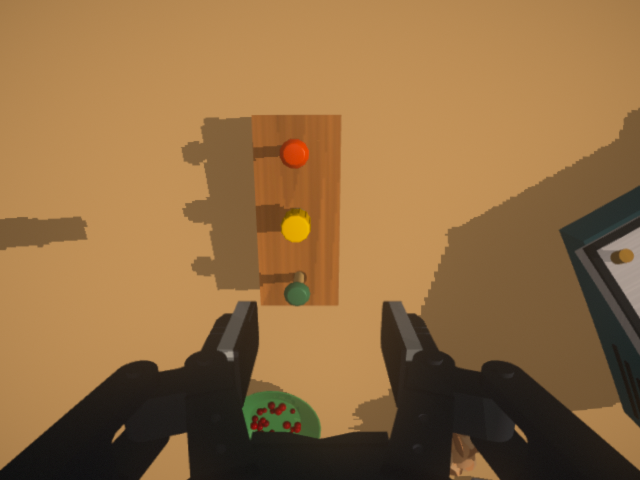

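The wrist view has the yellow knob's top disc at (296,229), the orange stick at (295,153) and the green one at (297,293). The block runs straight up the image and the fingers straddle it correctly.

```bash
python3 - <<'E'
from m import *
c=pickle.load(open('w1.pkl','rb'))
b=blob(c,(22,150,60),(34,255,255),(270,195,325,255))
(u,v),r=cv2.minEnclosingCircle(b[2]);print(b[0],b[1],u,v,r,b[2][:,0].min(0),b[2][:,0].max(0))
top=plane(c,(296,229),.071); t2=plane(d['top'],(440.4,311.3),.065); mid=plane(c,b[0],.064);print(top,mid,t2)
plan([mid[0],mid[1],.11],83.8);plan([mid[0],mid[1],.063],83.8)
E
```

```text
[295.7893374741201, 225.96816770186336] 644.0 296.0 225.0 16.492521286010742 [282 209] [309 241]
[ 0.46460211 -0.32790686  0.071     ] [ 0.46431684 -0.32840347  0.064     ] [ 0.46496328 -0.32690031  0.065     ]
t 3.025 tcp [ 0.4731 -0.313   0.1987] yaw 83.77 trans [ 0.0288 -0.0655  0.3547] twist -0.0002 F [0.7 0.4 0.5] w 50.2 ff 0.0
t 3.025 tcp [ 0.4731 -0.313   0.1987] yaw 83.77 trans [ 0.029  -0.0657  0.5427] twist -0.0002 F [0.7 0.4 0.5] w 50.2 ff 0.0
```

send_rows:
  jaw: [50,50,50,50,50,50]
  translation:
    - [0.028,-0.064,0.2]
    - [0.028,-0.064,0.3]
    - [0.028,-0.064,0.42]
    - [0.028,-0.064,0.5]
    - [0.028,-0.064,0.544]
    - [0.028,-0.064,0.544]
  twist: [0,0,0,0,0,0]

```text
time_s: 3.78
tcp_pos: [0.4632, -0.3296, 0.062]
orientation: [0.056, 0.998, 0.0, -0.0]
ft_force: [-0.9, -0.4, -0.2]
grip_width: 0.586
finger_force: 0.0
```

```bash
python3 -c "
from h import *
plan([.4645,-.328,.062],83.8)"
```

```text
t 3.775 tcp [ 0.4632 -0.3296  0.062 ] yaw 83.6 trans [-0.0045  0.007   0.0001] twist -0.0011 F [-0.9 -0.4 -0.2] w 50.0 ff 0.0
```

Close on the knob, then draw the pin straight up.

send_rows:
  jaw: [30,15,10,10,10]
  translation:
    - [-0.003,0.006,0]
    - [-0.003,0.006,0]
    - [-0.003,0.006,0]
    - [-0.003,0.006,0]
    - [-0.003,0.006,0]
  twist: [0,0,0,0,0]

```text
time_s: 4.4
tcp_pos: [0.4649, -0.3293, 0.0634]
orientation: [0.056, 0.998, -0.0, 0.001]
ft_force: [0.4, 2.6, 5.8]
grip_width: 0.211
finger_force: 58.9
```

```bash
python3 -c "
from h import *
plan([.4645,-.328,.062],83.8)"
```

```text
t 4.4 tcp [ 0.4649 -0.3293  0.0634] yaw 83.54 trans [0.0022 0.0051 0.0056] twist -0.0014 F [0.4 2.6 5.8] w 18.0 ff 58.9
```

send_rows:
  jaw: [10,10,10,10,10,10]
  translation:
    - [0,0,-0.06]
    - [0,0,-0.14]
    - [0,0,-0.3]
    - [0,0,-0.5]
    - [0,0,-0.76]
    - [0,0,-0.76]
  twist: [0,0,0,0,0,0]

```text
time_s: 5.15
tcp_pos: [0.4652, -0.3323, 0.2585]
orientation: [0.057, 0.998, -0.003, 0.005]
ft_force: [-0.8, -0.7, -0.5]
grip_width: 0.212
finger_force: 58.7
```

```bash
python3 - <<'E'
from h import *
import pickle
Rm=plan([.57,-.10,.25],114.35)
d={n:snap(n) for n in ['wrist','scene']};pickle.dump(d,open('c2.pkl','wb'))
w=d['wrist']['frame'][230:480,170:470,::-1]
s=robot.read_state();u,v=proj(d['scene'],s['tcp_pos']).astype(int);print(u,v)
q=d['scene']['frame'][max(0,v-60):v+60,max(0,u-70):u+70,::-1]
cv2.imwrite('pics/g2.png',np.hstack([cv2.resize(w,(400,333)),cv2.resize(q,(390,333))]))
E
```

```text
t 5.15 tcp [ 0.4652 -0.3323  0.2585] yaw 83.46 trans [-0.3106  0.9709  0.0309] twist -0.1716 F [-0.8 -0.7 -0.5] w 18.1 ff 58.7
133 230
```

View pics/g2.png

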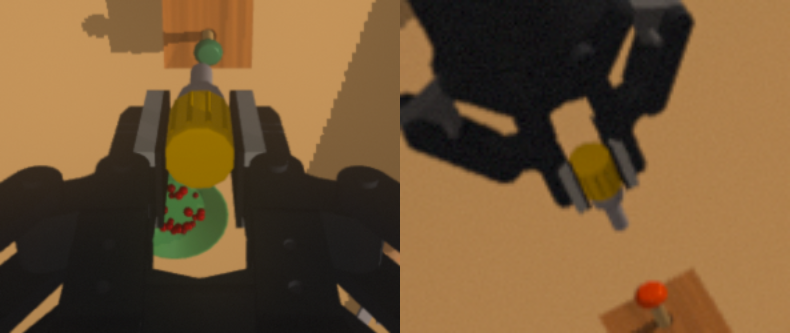

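The pin is held upright in the jaws with its shank clear below. Now I'll turn to the deck's yaw and go to a point over the eye.

send_rows:
  jaw: [10,10,10,10,10,10]
  translation:
    - [-0.31,0.97,0]
    - [-0.31,0.97,0]
    - [-0.31,0.97,0]
    - [-0.31,0.97,0]
    - [-0.31,0.97,0]
    - [-0.31,0.97,0]
  twist: [-0.172,-0.172,-0.172,-0.172,-0.172,-0.172]

```text
time_s: 6.0
tcp_pos: [0.5671, -0.0967, 0.2504]
orientation: [-0.213, 0.977, 0.0, -0.002]
ft_force: [-0.4, -1.3, -0.1]
grip_width: 0.211
finger_force: 58.8
```

```bash
python3 -c "
from h import *
plan([.6286,-.0208,.235],114.35)"
```

```text
t 6.0 tcp [ 0.5671 -0.0967  0.2504] yaw 114.55 trans [-0.35    0.1738  0.0602] twist 0.0011 F [-0.4 -1.3 -0.1] w 18.0 ff 58.8
```

send_rows:
  jaw: [10,10,10,10]
  translation:
    - [-0.2,0.1,0.02]
    - [-0.35,0.174,0.05]
    - [-0.35,0.174,0.05]
    - [-0.35,0.174,0.05]
  twist: [0,0,0,0]

```text
time_s: 6.5
tcp_pos: [0.6288, -0.0245, 0.2392]
orientation: [-0.21, 0.978, -0.001, -0.001]
ft_force: [0.8, -0.6, -0.7]
grip_width: 0.213
finger_force: 58.8
```

```bash
cat > look.py <<'E'
from h import *
import pickle,sys
k=sys.argv[1]
d={n:snap(n) for n in ['wrist','scene','top']};pickle.dump(d,open(f'c{k}.pkl','wb'))
s=robot.read_state();T=s['tcp_pos']
w=d['wrist']['frame'][130:430,150:490,::-1]
u,v=proj(d['scene'],T-[0,0,.05]).astype(int);print('scene crop origin',u-65,v-60)
q=d['scene']['frame'][v-60:v+55,u-65:u+65,::-1]
cv2.imwrite(f'pics/l{k}.png',np.hstack([cv2.resize(w,(408,360)),cv2.resize(q,(390,360))]))
print('T',T,'wrist proj eye',proj(d['wrist'],[.6286,-.0208,.158]))
E
python3 look.py 3
```

```text
scene crop origin 314 157
T [ 0.62910101 -0.02405008  0.24027521] wrist proj eye [326.91007163 266.40164882]
```

View pics/l3.png

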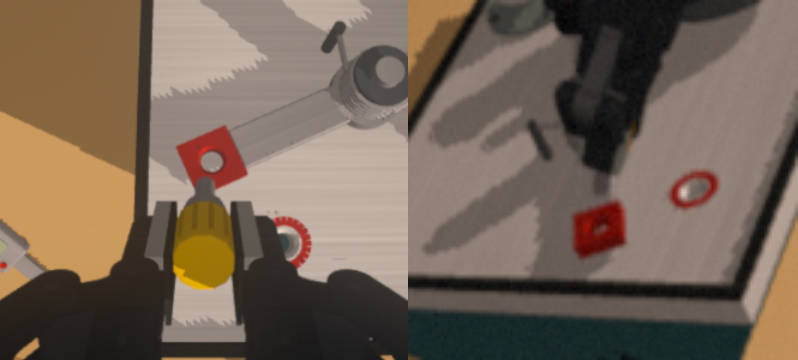

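The wrist crop shows the eye at (212,159), which is full-frame (326.7,262.5), with the pin's tip just below it at about (207,180) in the crop. The arm is at rest.

```bash
python3 - <<'E'
from m import *
c=pickle.load(open('c3.pkl','rb'));w=c['wrist']
g=cv2.cvtColor(w['frame'],cv2.COLOR_RGB2HSV)
m=cv2.inRange(g,(0,150,60),(8,255,255))|cv2.inRange(g,(172,150,60),(180,255,255));m[:, :290]=0;m[:, 365:]=0;m[:220]=0;m[300:]=0
cs,h=cv2.findContours(m,cv2.RETR_CCOMP,cv2.CHAIN_APPROX_NONE)
for k,hh in zip(cs,h[0]):
    if cv2.contourArea(k)>40: print('hole' if hh[3]>=0 else 'out',cv2.contourArea(k),cv2.boundingRect(k),cv2.minEnclosingCircle(k))
x,e=tri([ray(d['top'],(261.6,208.5)),ray(d['scene'],(377.1,229.9)),ray(w,(326.7,262.5))]);print('eye tri',x,e)
for z in (.156,.158,.160):print(z,plane(w,(326.7,262.5),z),plane(d['top'],(261.6,208.5),z))
s=robot.read_state();T=s['tcp_pos'];Rm=R.from_quat(s['orientation']).as_matrix()
print(T,'tip px',proj(w,T+Rm@[0,0,.0514]),proj(w,T+Rm@[0.0005,0.001,.0514]))
plan(x+[0,0,.06],114.35)
E
```

```text
out 1722.5 (297, 235, 58, 52) ((325.5, 263.5), 30.732818603515625)
hole 325.5 (316, 254, 22, 21) ((326.4696960449219, 264.1060485839844), 10.920817375183105)
eye tri [ 0.62817598 -0.0210432   0.15548611] [np.float64(0.0012515544593862432), np.float64(0.0003819686032918747), np.float64(0.0008894428402064859)]
0.156 [ 0.62715714 -0.0215524   0.156     ] [ 0.62917563 -0.02045735  0.156     ]
0.158 [ 0.62649837 -0.02189221  0.158     ] [ 0.62868953 -0.02067383  0.158     ]
0.16 [ 0.62583959 -0.02223202  0.16      ] [ 0.62820343 -0.02089031  0.16      ]
[ 0.62910101 -0.02405008  0.24027521] tip px [321.49728088 287.06905489] [323.53121971 286.13522744]
t 6.65 tcp [ 0.6291 -0.0241  0.2403] yaw 114.24 trans [-0.0016  0.0126  0.0991] twist -0.0006 F [-1.2 -1.5  0.9] w 17.8 ff 58.8
```

The tool stays vertical, so the pin has to be tilted 30° in the grip to lie square to the deck. I'll roll it against the deck's rigid rear end face, which is parallel to the deck normal. First I'll go behind that edge.

```bash
python3 -c "
from h import *
plan([.708,.051,.265],114.35);plan([.708,.051,.231],114.35)"
```

```text
t 6.65 tcp [ 0.6291 -0.0241  0.2403] yaw 114.24 trans [-0.411   0.1441 -0.0992] twist -0.0006 F [-1.2 -1.5  0.9] w 17.8 ff 58.8
t 6.65 tcp [ 0.6291 -0.0241  0.2403] yaw 114.24 trans [-0.411   0.1442  0.0368] twist -0.0006 F [-1.2 -1.5  0.9] w 17.8 ff 58.8
```

send_rows:
  jaw: [10,10,10,10,10,10]
  translation:
    - [0,0,-0.1]
    - [-0.2,0.07,-0.1]
    - [-0.411,0.144,-0.1]
    - [-0.411,0.144,-0.1]
    - [-0.411,0.144,-0.1]
    - [-0.411,0.144,-0.1]
  twist: [0,0,0,0,0,0]

```text
time_s: 7.4
tcp_pos: [0.7079, 0.0518, 0.266]
orientation: [-0.21, 0.978, -0.001, 0.0]
ft_force: [-0.1, -1.1, -1.2]
grip_width: 0.213
finger_force: 58.8
```

```bash
python3 look.py 4; python3 -c "
from h import *
plan([.708,.051,.231],114.35)"
```

```text
scene crop origin 391 152
T [0.70804805 0.05300426 0.26592102] wrist proj eye [261.23648357  76.38954653]
t 7.55 tcp [0.708  0.053  0.2659] yaw 114.38 trans [ 0.0036 -0.0072  0.1397] twist 0.0002 F [-0.4 -0.5 -1.1] w 17.7 ff 58.8
```

View pics/l4.png

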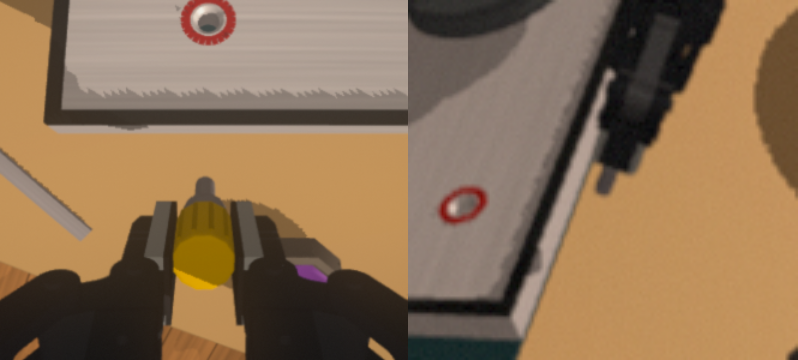

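The crop shows the deck's rear rim above the pin, with the light end face visible just below the black rim at crop y of about 128. The space behind the machine is clear.

send_rows:
  jaw: [10,10,10,10,10,10,10,10]
  translation:
    - [0,-0.006,0.14]
    - [0,-0.006,0.14]
    - [0.02,-0.006,0.14]
    - [0.04,-0.006,0.14]
    - [0.05,-0.006,0.14]
    - [0.06,-0.006,0.14]
    - [0.07,-0.006,0.14]
    - [0.07,-0.006,0.14]
  twist: [0,0,0,0,0,0,0,0]

```text
time_s: 8.55
tcp_pos: [0.697, 0.0474, 0.232]
orientation: [-0.213, 0.977, -0.0, 0.006]
ft_force: [7.8, 1.9, -0.1]
grip_width: 0.208
finger_force: 58.8
```

```bash
python3 -c "
from h import *
plan([.690,.043,.231],114.35)"
```

```text
t 8.55 tcp [0.697  0.0474 0.232 ] yaw 114.6 trans [ 0.0328 -0.0042  0.0037] twist 0.0014 F [ 7.8  1.9 -0.1] w 17.8 ff 58.8
```

send_rows:
  jaw: [10,10,10,10,10,10]
  translation:
    - [0.015,0,0]
    - [0.03,0,0]
    - [0.045,0,0]
    - [0.06,0,0]
    - [0.07,0,0]
    - [0.07,0,0]
  twist: [0,0,0,0,0,0]

```text
time_s: 9.3
tcp_pos: [0.6823, 0.0419, 0.2325]
orientation: [-0.214, 0.977, 0.001, 0.008]
ft_force: [8.8, 3.9, -0.6]
grip_width: 0.212
finger_force: 58.8
```

```bash
python3 look.py 5; python3 -c "
from h import *
plan([.690,.043,.231],114.35)"
```

```text
scene crop origin 368 159
T [0.68231078 0.0419639  0.23244589] wrist proj eye [251.05851142 124.77114518]
t 9.45 tcp [0.6823 0.042  0.2324] yaw 114.7 trans [-0.0296 -0.0091  0.0062] twist 0.002 F [9.4 3.4 0.3] w 17.8 ff 58.8
```

View pics/l5.png

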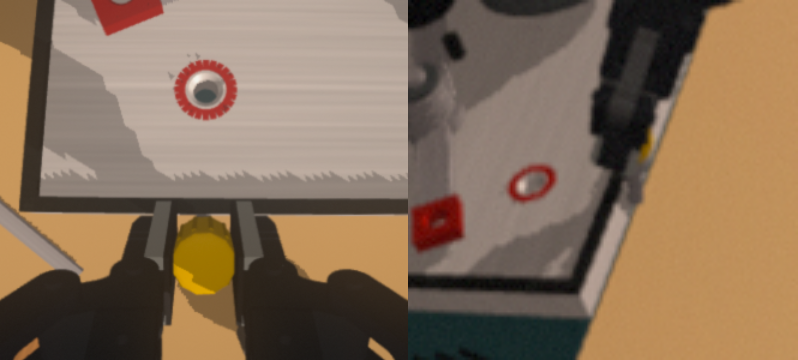

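The pin is rolling in the grip as wanted: the knob is seen end-on and the shank lies against the end face, with about 9 N of contact. A little further.

send_rows:
  jaw: [10,10,10,10]
  translation:
    - [0.012,0,0]
    - [0.025,0,0.005]
    - [0.032,0,0.01]
    - [0.032,0,0.01]
  twist: [0,0,0,0]

```text
time_s: 9.95
tcp_pos: [0.6755, 0.039, 0.231]
orientation: [-0.214, 0.977, 0.001, 0.009]
ft_force: [8.4, 4.4, 2.8]
grip_width: 0.212
finger_force: 59.5
```

```bash
python3 -c "
from h import *
plan([.708,.051,.265],114.35)"
```

```text
t 9.95 tcp [0.6755 0.039  0.231 ] yaw 114.72 trans [-0.1404 -0.0109 -0.1337] twist 0.002 F [8.4 4.4 2.8] w 18.1 ff 59.5
```

send_rows:
  jaw: [10,10,10,10]
  translation:
    - [-0.025,0,-0.01]
    - [-0.025,0,-0.08]
    - [-0.025,0,-0.15]
    - [-0.025,0,-0.15]
  twist: [0,0,0,0]

```text
time_s: 10.45
tcp_pos: [0.6758, 0.037, 0.2662]
orientation: [-0.212, 0.977, -0.0, 0.001]
ft_force: [0.8, 0.2, -1.3]
grip_width: 0.212
finger_force: 59.3
```

```bash
python3 -c "
from h import *
plan([.600,-.034,.25],114.35)"
```

```text
t 10.45 tcp [0.6758 0.037  0.2662] yaw 114.47 trans [ 0.3936 -0.1331  0.0646] twist 0.0007 F [ 0.8  0.2 -1.3] w 18.1 ff 59.3
```

send_rows:
  jaw: [10,10,10,10,10,10]
  translation:
    - [0.2,-0.066,0.0]
    - [0.394,-0.133,0.04]
    - [0.394,-0.133,0.1]
    - [0.394,-0.133,0.16]
    - [0.394,-0.133,0.16]
    - [0.394,-0.133,0.16]
  twist: [0,0,0,0,0,0]

```text
time_s: 11.2
tcp_pos: [0.6006, -0.0322, 0.2247]
orientation: [-0.213, 0.977, -0.0, 0.0]
ft_force: [-0.0, 0.5, 0.1]
grip_width: 0.213
finger_force: 59.3
```

```bash
python3 - <<'E'
from h import *
import pickle
plan([.600,-.034,.225],114.35)
d={n:snap(n) for n in ['wrist','scene','top']};pickle.dump(d,open('c6.pkl','wb'))
T=robot.read_state()['tcp_pos']
im=[]
for n in ['scene','top','wrist']:
    c=d[n]; e=np.array([.622,-.026,.175]); u,v=proj(c,e).astype(int); h=40 if n!='wrist' else 80
    im.append(cv2.resize(c['frame'][v-h:v+h,u-h//2-10:u+h//2+10,::-1],(266,int(266*2*h/(h+20))))); 
    print(n,'origin',u-h//2-10,v-h,'scale',266/(h+20) if 0 else 266/(2*(h//2+10)), 'tip',proj(c,T+[.0214,.0097,-.0451]),'eye',proj(c,[.6283,-.021,.157]))
H=max(i.shape[0] for i in im)
cv2.imwrite('pics/l6.png',np.hstack([cv2.copyMakeBorder(i,0,H-i.shape[0],0,0,0) for i in im]))
E
```

```text
t 11.2 tcp [ 0.6006 -0.0322  0.2247] yaw 114.62 trans [ 0.0052 -0.0057 -0.0014] twist 0.0015 F [-0.   0.5  0.1] w 18.2 ff 59.3
scene origin 343 181 scale 4.433333333333334 tip [375.28916978 218.65588714] eye [377.53191571 229.39699672]
top origin 233 170 scale 4.433333333333334 tip [261.7590108  209.34507914] eye [261.86193085 208.87804092]
wrist origin 264 246 scale 2.66 tip [319.24649266 333.41984814] eye [318.29065448 322.38277644]
```

View pics/l6.png

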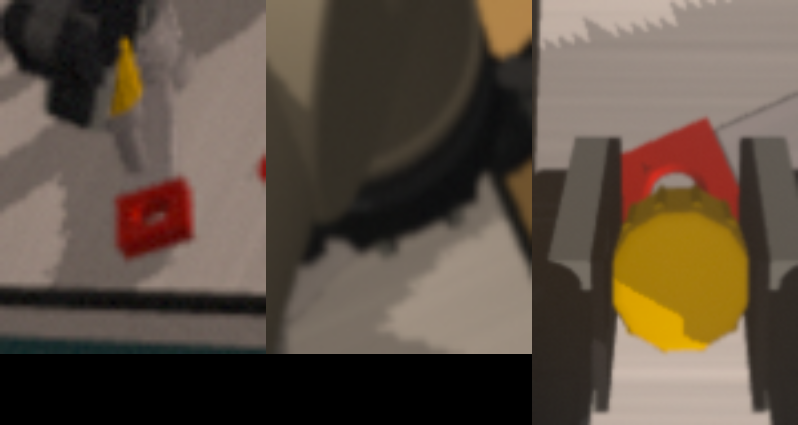

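Scene crop: the tip is at (137,172), which is full-frame (373.9,219.8), and the eye is at (377.3,229.1). Wrist crop: knob and eye are lined up sideways within about 1 mm.

```bash
python3 - <<'E'
from h import *
import pickle
d=pickle.load(open('c6.pkl','rb'));s=d['scene']
T=robot.read_state()['tcp_pos'];K=T-[0,0,.0044];h=np.array([.911,.412,0])
obs=np.array([19,50]);print('obs',np.degrees(np.arctan2(obs[0],obs[1])))
for a in (15,20,25,30,35,40):
    ax=-np.sin(np.radians(a))*h+[0,0,np.cos(np.radians(a))]
    t=proj(s,K-.047*ax);b=proj(s,K-.020*ax);v=t-b
    print(a,np.round(t,1),np.round(np.degrees(np.arctan2(v[0],v[1])),1),np.round(v,1))
f=s['frame'][205:226,362:384]
print(cv2.cvtColor(f,cv2.COLOR_RGB2GRAY))
E
```

```text
obs 20.80679101271123
15 [368.1 218. ] 11.8 [ 2.5 12.2]
20 [370.5 218.4] 17.6 [ 3.9 12.4]
25 [372.9 218.6] 22.9 [ 5.3 12.5]
30 [375.3 218.7] 27.8 [ 6.6 12.6]
35 [377.6 218.6] 32.3 [ 7.9 12.5]
40 [379.8 218.3] 36.5 [ 9.2 12.4]
[[ 24  32  56  77  82  89  76  87  84  91  98 102 112  98  93  97  97  92
   96 109 126 130]
 [ 18  40  66  80  83  93  81  82  84  85  88 100 107  99  94  96  95  97
   93 107 127 129]
 [ 21  42  70  76  84  83  79  76  76  77  85  95 101  98  93  97  97  95
   96 107 131 131]
 [ 26  48  76  80  76  68  70  75  74  78  84  89  97  96  92  94  97  94
   93 105 126 130]
 [ 43  62  77  78  75  64  73  71  77  76  80  92  94  91  93  96  97  95
   94 109 131 131]
 [ 84  87  86  85  83  74  71  76  71  74  81 100 101  93  92  96  97  93
   96 111 136 130]
 [ 99  97  96  97  98  93  84  68  69  71  83 100 106  96  95  96  98  94
   96 110 134 132]
 [102  98 100  99 101 101  92  70  68  73  80  94 103  94  94  97  95  96
   93 111 135 132]
 [ 99 101 101 102 100 102  92  72  65  72  74  88 105 101  93  95  96  93
   98 113 135 130]
 [100  99 101 102 101 101  95  81  67
[... 379 characters left out ...]
0  72  82  93 100  97 100  99
  100 110 132 131]
 [101 103  99  97  98  99 100 100  95  82  73  72  78  92  97  97  97  97
   98 109 128 130]
 [100 101  99 100  98  99  99 102  97  91  89  89  91  94  96  96 100  99
   99 107 119 112]
 [102 102 101  98 100  98 100  99  99  97 100  95  96  99  98  99  95  93
   83  84  86  78]
 [ 99  97  98  98  96  99  98 102  99  96  99  97  97  97  92  81  84  73
   57  54  48  51]
 [ 99  99  96  98  98  99  97 100  94  99  95  92  80  79  73  61  55  45
   40  40  42  43]
 [ 98  96  98  99  99  98 101  95  85  82  79  73  59  52  44  39  42  41
   41  35  38  42]
 [100  99  99  97  99  99  95  78  65  56  52  46  45  43  39  36  38  33
   41  42  44  42]]
```

Tilt is about 23–25°, enough for the 11 mm eye. Working out the insertion points along the deck normal.

```bash
cat >> h.py <<'E'
yw=np.radians(24.35);hx=np.array([np.cos(yw),np.sin(yw),0]);ex=hx*.866+[0,0,.5];ey=np.array([-np.sin(yw),np.cos(yw),0]);n=np.cross(ex,ey)
EYE=np.array([.6283,-.021,.157])
def tcp(tip,a=24): a=np.radians(a); return tip-hx*.047*np.sin(a)+[0,0,.0044+.047*np.cos(a)]
def tip_of(T,a=24): return T-tcp(np.zeros(3),a)
E
python3 -c "
from h import *
for k in (.006,.002,-.003,-.008): plan(tcp(EYE+n*k),114.35)"
```

```text
t 11.35 tcp [ 0.6005 -0.033   0.2253] yaw 114.54 trans [-0.0326 -0.002   0.0631] twist 0.0011 F [ 0.   0.1 -0.4] w 18.1 ff 59.3
t 11.35 tcp [ 0.6005 -0.033   0.2253] yaw 114.54 trans [-0.0405 -0.002   0.0769] twist 0.0011 F [ 0.   0.1 -0.4] w 18.1 ff 59.3
t 11.35 tcp [ 0.6005 -0.033   0.2253] yaw 114.54 trans [-0.0505 -0.002   0.0943] twist 0.0011 F [ 0.   0.1 -0.4] w 18.1 ff 59.3
t 11.35 tcp [ 0.6005 -0.033   0.2253] yaw 114.54 trans [-0.0605 -0.002   0.1116] twist 0.0011 F [ 0.   0.1 -0.4] w 18.1 ff 59.3
```

send_rows:
  jaw: [10,10,10,10,10]
  translation:
    - [-0.033,-0.002,0.04]
    - [-0.033,-0.002,0.063]
    - [-0.04,-0.002,0.077]
    - [-0.05,-0.002,0.094]
    - [-0.05,-0.002,0.094]
  twist: [0,0,0,0,0]

```text
time_s: 11.98
tcp_pos: [0.6112, -0.0285, 0.2008]
orientation: [-0.212, 0.977, 0.0, -0.0]
ft_force: [0.4, 0.3, -0.4]
grip_width: 0.208
finger_force: 59.3
```

```bash
cat > f.py <<'E'
from h import *
s=robot.read_state();Rm=plan(tcp(EYE-n*.008),114.35)
F=s['ft_force'];print('F deck',np.round([F@ex,F@ey,F@n],1))
v=tip_of(s['tcp_pos'])-EYE;print('tip rel eye (deck) mm',np.round([v@ex*1e3,v@ey*1e3,v@n*1e3],1))
# red eye in scene and top
for nm,g in (('scene',(340,160,450,260)),('wrist',(280,150,380,400))):
    c=snap(nm);x0,y0,x1,y1=g;q=cv2.cvtColor(c['frame'],cv2.COLOR_RGB2HSV)[y0:y1,x0:x1]
    m=cv2.inRange(q,(0,150,60),(8,255,255))|cv2.inRange(q,(172,150,60),(180,255,255))
    cs,_=cv2.findContours(m,cv2.RETR_EXTERNAL,cv2.CHAIN_APPROX_NONE)
    print(nm,[(cv2.boundingRect(k+[x0,y0]),cv2.contourArea(k)) for k in cs if cv2.contourArea(k)>25])
E
python3 f.py
```

```text
t 11.975 tcp [ 0.6112 -0.0285  0.2008] yaw 114.5 trans [-0.0142 -0.0011  0.0135] twist 0.0008 F [ 0.4  0.3 -0.4] w 17.8 ff 59.3
F deck [ 0.2  0.1 -0.5]
tip rel eye (deck) mm [-1.4  0.3 -3.3]
scene [((369, 222, 17, 17), 150.0), ((402, 212, 15, 11), 108.5)]
wrist [((298, 290, 44, 39), 836.5)]
```

send_rows:
  jaw: [10,10,10,10]
  translation:
    - [-0.007,0,0.006]
    - [-0.014,0,0.0135]
    - [-0.014,0,0.0135]
    - [-0.014,0,0.0135]
  twist: [0,0,0,0]

```text
time_s: 12.58
tcp_pos: [0.6141, -0.027, 0.1976]
orientation: [-0.212, 0.977, 0.0, -0.001]
ft_force: [-2.5, -0.2, -1.2]
grip_width: 0.21
finger_force: 59.3
```

```bash
python3 f.py
```

```text
t 12.575 tcp [ 0.6141 -0.027   0.1976] yaw 114.49 trans [-0.0013 -0.0015  0.0008] twist 0.0008 F [-2.5 -0.2 -1.2] w 17.9 ff 59.3
F deck [-2.6  0.8  0.1]
tip rel eye (deck) mm [-0.2  0.4 -7.7]
scene [((370, 221, 17, 18), 145.0), ((402, 212, 15, 11), 108.5)]
wrist [((298, 290, 44, 39), 850.0)]
```

Forces show the pin in the eye, pressing on its wall against the spring. Now refine the lock hole from the earlier wrist views and lay out the arc.

```bash
python3 - <<'E'
from h import *
import pickle
rs=[]
def ring(c,box):
    x0,y0,x1,y1=box;q=cv2.cvtColor(c['frame'],cv2.COLOR_RGB2HSV)[y0:y1,x0:x1]
    m=cv2.inRange(q,(0,150,60),(8,255,255))|cv2.inRange(q,(172,150,60),(180,255,255))
    cs,_=cv2.findContours(m,cv2.RETR_EXTERNAL,cv2.CHAIN_APPROX_NONE)
    k=max(cs,key=cv2.contourArea)+[x0,y0];return cv2.fitEllipse(k)[0]
d0=pickle.load(open('c0.pkl','rb'));d5=pickle.load(open('c5.pkl','rb'));d4=pickle.load(open('c4.pkl','rb'))
for nm,c,b in (('top',d0['top'],(218,182,243,206)),('scene',d0['scene'],(397,206,421,228)),('w5',d5['wrist'],(285,165,360,240)),('w4',d4['wrist'],(285,110,365,175))):
    p=ring(c,b);rs.append(ray(c,p));print(nm,np.round(p,1),np.round(plane(c,p,.168),4))
h4,e=tri(rs);print(h4,np.round(e,4)); H=tri(rs[2:])[0];print('wrist only',H)
np.save('hole.npy',h4)
E0=EYE-.012*n;v=h4-E0;print('chord',np.round([v@ex,v@ey,v@n],4),np.hypot(v@ex,v@ey))
s=robot.read_state();t=tip_of(s['tcp_pos'])
b=np.arctan2(v@ey,v@ex);L=np.hypot(v@ex,v@ey);hgt=.0425/np.tan(.315)*1 if 0 else .085*np.cos(.315)
mid=E0+v/2;P=mid+hgt*(-np.sin(b)*ex+np.cos(b)*ey);print('pivot',P,'arm ang',np.degrees(np.arctan2((E0-P)@ey,(E0-P)@ex)))
Rm=R.from_quat(s['orientation']).as_matrix();r=E0-P
for th in (.1,.2,.3,.4,.5,.6,.63,.66):
    q=P+R.from_rotvec(n*th).apply(r);dlt=q-E0;print(th,np.round(Rm.T@dlt/.25,4))
E
```

```text
top [231.  194.4] [0.6497 0.0277 0.168 ]
scene [408.9 217. ] [0.6479 0.0271 0.168 ]
w5 [321.  204.3] [0.6487 0.0264 0.168 ]
w4 [323.1 146. ] [0.6489 0.0266 0.168 ]
[0.64870273 0.02657124 0.16948896] [0.001  0.0005 0.0005 0.0002]
wrist only [0.64903583 0.02659932 0.16610913]
chord [0.0393 0.0349 0.0037] 0.05259798397879718
pivot [0.57397908 0.03991214 0.13121533] arm ang -66.41810420195907
0.1 [-0.0264  0.0151 -0.0152]
0.2 [-0.0513  0.0331 -0.0296]
0.3 [-0.0746  0.0539 -0.043 ]
0.4 [-0.0959  0.0773 -0.0553]
0.5 [-0.1152  0.1031 -0.0664]
0.6 [-0.1321  0.1309 -0.0761]
0.63 [-0.1367  0.1396 -0.0787]
0.66 [-0.141   0.1485 -0.0812]
```

send_rows:
  jaw: [10,10,10,10,10,10]
  translation:
    - [-0.0264,0.0151,-0.0152]
    - [-0.0513,0.0331,-0.0296]
    - [-0.0746,0.0539,-0.043]
    - [-0.085,0.065,-0.049]
    - [-0.0959,0.0773,-0.0553]
    - [-0.0959,0.0773,-0.0553]
  twist: [0,0,0,0,0,0]

```text
time_s: 13.42
tcp_pos: [0.6271, 0.0009, 0.2111]
orientation: [-0.213, 0.977, 0.0, -0.002]
ft_force: [-6.1, -0.8, -3.0]
grip_width: 0.213
finger_force: 59.0
```

```bash
python3 f.py
```

```text
t 13.425 tcp [0.6271 0.0009 0.2111] yaw 114.54 trans [ 0.0922 -0.0816  0.0549] twist 0.0011 F [-6.1 -0.8 -3. ] w 18.2 ff 59.0
F deck [-6.6  1.8  0.3]
tip rel eye (deck) mm [26.8 20.4 -7.7]
scene [((387, 212, 30, 19), 233.0)]
wrist [((298, 286, 44, 43), 864.5)]
```

send_rows:
  jaw: [10,10,10,10,10,10]
  translation:
    - [-0.002,0.014,-0.002]
    - [-0.01,0.028,-0.006]
    - [-0.018,0.042,-0.01]
    - [-0.026,0.056,-0.015]
    - [-0.032,0.068,-0.018]
    - [-0.032,0.068,-0.018]
  twist: [0,0,0,0,0,0]

```text
time_s: 14.28
tcp_pos: [0.6286, 0.0192, 0.2164]
orientation: [-0.212, 0.977, -0.0, 0.0]
ft_force: [-2.4, -4.0, -2.9]
grip_width: 0.213
finger_force: 58.9
```

```bash
cat >> f.py <<'E'
v=tip_of(s['tcp_pos'])-np.load('hole.npy');print('tip rel hole mm',np.round([v@ex*1e3,v@ey*1e3,v@n*1e3],1))
r=np.array([.863,-.505]);t=np.array([.505,.863]);f=np.array([F@ex,F@ey]);print('radial',f@r,'tang',f@t)
E
python3 f.py
```

```text
t 14.275 tcp [0.6286 0.0192 0.2164] yaw 114.51 trans [ 0.1283 -0.1456  0.076 ] twist 0.0009 F [-2.4 -4.  -2.9] w 18.2 ff 58.9
F deck [-4.8 -2.6 -0.6]
tip rel eye (deck) mm [37.2 36.5 -7.5]
scene [((396, 207, 23, 16), 173.5)]
wrist [((298, 289, 44, 40), 830.5)]
tip rel hole mm [-2.1  1.6  0.8]
radial -2.7720358081124212 tang -4.684074334624846
```

send_rows:
  jaw: [10,10,10,10]
  translation:
    - [0,-0.004,0]
    - [-0.005,-0.004,0.009]
    - [-0.01,-0.004,0.017]
    - [-0.01,-0.004,0.017]
  twist: [0,0,0,0]

```text
time_s: 14.88
tcp_pos: [0.6308, 0.018, 0.2128]
orientation: [-0.212, 0.977, -0.0, -0.0]
ft_force: [-6.5, -3.6, -1.7]
grip_width: 0.211
finger_force: 59.2
```

```bash
python3 f.py
```

```text
t 14.875 tcp [0.6308 0.018  0.2128] yaw 114.42 trans [ 0.1339 -0.1379  0.0617] twist 0.0004 F [-6.5 -3.6 -1.7] w 18.1 ff 59.2
F deck [-7.2 -0.6  2.2]
tip rel eye (deck) mm [ 36.6  34.5 -11.4]
scene [((396, 208, 22, 16), 166.5)]
wrist [((298, 288, 44, 41), 871.0)]
tip rel hole mm [-2.7 -0.4 -3.1]
radial -5.967932168153826 tang -4.151916845157373
```

send_rows:
  jaw: [10,10,10,10,10]
  translation:
    - [0.008,0,0.004]
    - [0.008,0,0.004]
    - [0.003,0,0.013]
    - [-0.002,0,0.021]
    - [-0.002,0,0.021]
  twist: [0,0,0,0,0]

```text
time_s: 15.6
tcp_pos: [0.632, 0.0192, 0.2078]
orientation: [-0.212, 0.977, -0.0, 0.001]
ft_force: [-4.7, -2.6, 0.8]
grip_width: 0.215
finger_force: 59.4
```

```bash
python3 f.py
```

```text
t 15.6 tcp [0.632  0.0192 0.2078] yaw 114.48 trans [ 0.1407 -0.1399  0.0413] twist 0.0007 F [-4.7 -2.6  0.8] w 18.4 ff 59.4
F deck [-4.2 -0.4  3.3]
tip rel eye (deck) mm [ 35.6  35.1 -16.6]
scene [((396, 209, 22, 15), 152.0)]
wrist [((298, 289, 44, 40), 841.5)]
tip rel hole mm [-3.8  0.1 -8.3]
radial -3.473055902871317 tang -2.4771569281095425
```

It's entering the lock hole: the spring load is moving over to the hole wall. Pushing on.

send_rows:
  jaw: [10,10,10,10,10]
  translation:
    - [0.004,0,0.005]
    - [0,0,0.013]
    - [-0.004,0,0.02]
    - [-0.008,0,0.027]
    - [-0.008,0,0.027]
  twist: [0,0,0,0,0]

```text
time_s: 16.32
tcp_pos: [0.6334, 0.0199, 0.2036]
orientation: [-0.212, 0.977, 0.0, 0.001]
ft_force: [-10.1, -3.8, 11.0]
grip_width: 0.208
finger_force: 60.6
```

```bash
python3 f.py
```

```text
t 16.325 tcp [0.6334 0.0199 0.2036] yaw 114.47 trans [ 0.1468 -0.1403  0.0243] twist 0.0007 F [-10.1  -3.8  11. ] w 17.8 ff 60.6
F deck [-3.9  0.7 14.9]
tip rel eye (deck) mm [ 34.8  35.1 -21. ]
scene [((396, 208, 22, 16), 126.5)]
wrist [((298, 290, 44, 39), 807.0)]
tip rel hole mm [ -4.5   0.2 -12.7]
radial -3.6662988719153486 tang -1.369134608695736
```

send_rows:
  jaw: [10,10,10,10]
  translation:
    - [0.002,0,0.006]
    - [0.0,0,0.013]
    - [-0.003,0,0.018]
    - [-0.003,0,0.018]
  twist: [0,0,0,0]

```text
time_s: 16.92
tcp_pos: [0.6335, 0.0195, 0.203]
orientation: [-0.212, 0.977, 0.0, 0.001]
ft_force: [-17.1, -4.0, 25.0]
grip_width: 0.205
finger_force: 62.0
```

```bash
python3 f.py; python3 - <<'E'
from h import *
a=snap('scene');b=snap('wrist')
u,v=proj(a,[.645,.03,.185]).astype(int)
cv2.imwrite('pics/l7.png',np.hstack([cv2.resize(a['frame'][v-35:v+35,u-40:u+40,::-1],(457,400),interpolation=cv2.INTER_CUBIC),cv2.resize(b['frame'][230:430,235:405,::-1],(340,400))]));print(u-40,v-35)
E
```

```text
t 16.925 tcp [0.6335 0.0195 0.203 ] yaw 114.46 trans [ 0.1465 -0.1388  0.0218] twist 0.0006 F [-17.1  -4.   25. ] w 17.5 ff 62.0
F deck [-2.5  3.4 30.2]
tip rel eye (deck) mm [ 34.4  34.8 -21.5]
scene [((396, 208, 22, 16), 118.5)]
wrist [((298, 291, 44, 38), 797.5)]
tip rel hole mm [ -4.9  -0.1 -13.2]
radial -3.851233084598191 tang 1.7015381253717143
370 173
```

View pics/l7.png

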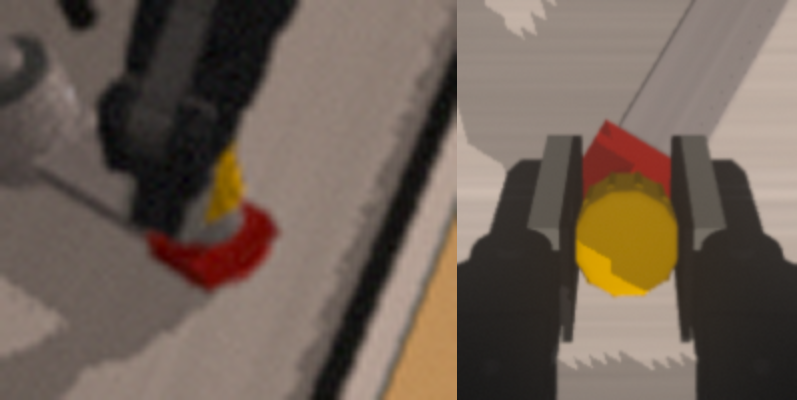

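The picture shows the grey shoulder seated on the red arm end at scene crop (205,240), with a hard stop of 30 N and the tip 13 mm below the hole's mouth. I'll ease off, then open.

send_rows:
  jaw: [10,10,26,34,40,40]
  translation:
    - [0.006,0,-0.011]
    - [0.006,0,-0.012]
    - [0.006,0,-0.012]
    - [0.006,0,-0.012]
    - [0.006,0,-0.012]
    - [0.006,0,-0.012]
  twist: [0,0,0,0,0,0]

```text
time_s: 17.88
tcp_pos: [0.6331, 0.0207, 0.1982]
orientation: [-0.213, 0.977, 0.0, 0.0]
ft_force: [0.1, -0.2, 1.3]
grip_width: 0.467
finger_force: 0.0
```

```bash
python3 f.py
```

```text
t 17.875 tcp [0.6331 0.0207 0.1982] yaw 114.54 trans [ 0.1474 -0.1437  0.003 ] twist 0.001 F [ 0.1 -0.2  1.3] w 39.9 ff 0.0
F deck [ 0.7 -0.2  1.2]
tip rel eye (deck) mm [ 32.2  36.  -25.7]
scene [((401, 209, 16, 16), 103.5)]
wrist [((280, 311, 71, 62), 788.5), ((296, 292, 19, 10), 58.5)]
tip rel hole mm [ -7.1   1.1 -17.4]
radial 0.7114429772918389 tang 0.13917388156717111
```

send_rows:
  jaw: [50,50,50,50,50,50]
  translation:
    - [0,0,-0.05]
    - [0,0,-0.15]
    - [0,0,-0.3]
    - [0.2,0,-0.4]
    - [0.4,0,-0.4]
    - [0.4,0,-0.4]
  twist: [0,0,0,0,0,0]

```text
time_s: 18.73
tcp_pos: [0.5384, -0.0249, 0.2998]
orientation: [-0.209, 0.978, 0.001, -0.0]
ft_force: [0.4, -0.2, 0.1]
grip_width: 0.582
finger_force: 0.0
```

```bash
python3 - <<'E'
from h import *
import pickle
c={k:snap(k) for k in ('scene','wrist','top')};pickle.dump(c,open('c8.pkl','wb'))
H=np.array([.6488,.0266,.168]);exp=H+n*.034   # knob centre when home
rs=[]
for k in c:
    p=proj(c[k],exp).astype(int);x0,y0=np.maximum(p-45,0)
    q=cv2.cvtColor(c[k]['frame'],cv2.COLOR_RGB2HSV)[y0:y0+90,x0:x0+90]
    o=[]
    for nm,m in (('yel',cv2.inRange(q,(20,150,60),(34,255,255))),('red',cv2.inRange(q,(0,150,60),(8,255,255))|cv2.inRange(q,(172,150,60),(180,255,255)))):
        cs,_=cv2.findContours(m,cv2.RETR_EXTERNAL,cv2.CHAIN_APPROX_NONE)
        if not cs: continue
        g=max(cs,key=cv2.contourArea)+[x0,y0];M=cv2.moments(g);o.append((nm,cv2.contourArea(g),cv2.boundingRect(g)))
        if nm=='yel' and M['m00']: ctr=(M['m10']/M['m00'],M['m01']/M['m00']);rs.append(ray(c[k],ctr));o.append(np.round(ctr,1))
    print(k,'expected knob',np.round(proj(c[k],exp),1),'eye',np.round(proj(c[k],H+n*.012),1),o)
x,e=tri(rs);v=x-H;print('knob rel hole deck mm',np.round([v@ex*1e3,v@ey*1e3,v@n*1e3],1),np.round(e,4))
E
```

```text
scene expected knob [401.8 202. ] eye [406.6 212.1] [('yel', 179.5, (391, 195, 17, 18)), array([398.8, 203.1]), ('red', 144.0, (394, 209, 23, 16))]
wrist expected knob [320.9 387.5] eye [320.8 383.1] [('yel', 605.0, (301, 368, 29, 30)), array([315.3, 382.5]), ('red', 313.0, (294, 356, 45, 46))]
top expected knob [232.8 199.6] eye [232.1 196.5] []
knob rel hole deck mm [-3.4 -3.8 35.2] [0.0002 0.0002]
```

The knob centre stands about 35 mm above the hole's mouth, against 34 mm when home. It leans about 0.1 rad from the spring load, and the red end lags only about 3 mm (roughly 0.59 rad). The gripper is clear, so I'm handing in.

```bash
python3 -c "
from station import robot
print(robot.job_done())"
```

```text
the job is handed in; nothing more can be done
None
```

The job is handed in, with no verdict shown: by my measurements the pin sits about 12 of 13 mm deep in the lock hole, leaning about 0.1 rad, and holds the arm back at roughly 0.59 rad, the gripper is clear, and I saw no contact with the dop sticks, crystal or saucer (not re-measured at the end).

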